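# Slide the empty parts tray home and draw out the one with the USB stick

## Robot

A 6-joint arm with a two-finger parallel gripper is mounted at the origin on the work surface; the furniture and walls round the work are solid. World frame = base frame: x ahead of the robot, y to its left, z up, the work surface at z = 0. Lengths are in m, angles in degrees, forces in N, time in s.
With the tool pointing down it reaches from about 0.425 to 0.95 m from the base axis. Payload 3.5 kg.
Tool frame: the origin (TCP) lies midway between the tips of the shut fingers; the grasp point (between the pads) lies 19 mm behind it; z points along the fingers, y is the line along which they close (so a half turn about z gives the same grasp; the last joint's range is limited). The gripper opens to 85 mm and grips with 20 to 120 N. Pads are 22 mm wide; open, the fingers measure 114 mm over their backs; the gripper's body (76 mm by 85 mm) begins 54 mm behind the grasp point. The pads swing forward as they close: fully open they stand 13 mm farther back than shut.
Start: joints at [62.911, 16.404, 90.338, -0, 73.258, -8.594], TCP at [0.214, 0.64, 0.231] pointing down, gripper open.
Joint ranges: [-158.93, 158.93], [-51.34, 127.21], [12.03, 142.37], [-87.48, 267.48], [13.55, 161.25], [-162.69, 162.69]. Speed limits (degrees/s): [159.86, 159.86, 180, 180, 180, 180].

## Interface

Orientations are given as a 3x3 rotation matrix whose columns are the frame's x, y, z axes.
In Python, from workcell import arm gives the robot as it stands. The module is installed in compiled form; this text tells all that it offers.
- The arm moves only by the tool step_arm, never from a script. Its arguments are lists of equal length, an entry for each row: "slide": the shift along the world's x, y, z in mm, a list of three; "yaw": the turn about the world's z in degrees. A call has 1 to 8 rows; each row is the pose to reach, as a shift and turn from the pose commanded when the call began; what a row does not reach only later rows make up. A row lasts 1/10 s, in which the tool goes at most 50 mm and 8.59 degrees, less where a joint would pass 70% of its speed; a pose out of reach is approached as far as the arm can. A call with a gripper value outside its range is refused whole. "grip" is the opening, from 0 (shut) to 1 (fully open), set as the call begins (left out, the last holds). The fingers move at their own pace and stop on an object; the grip force is fixed at half the most. Time passes only in rows, so rows that repeat a pose let the fingers close. It gives the time, the measured TCP pose, the force, the opening and the grip force at its end, in the units of the state.
- arm.state(): the state, without advancing time (a new reading comes with each control period).
- arm.capture(name): name is "side" or "top"; returns a dict with "image" (480x640x3 uint8, blue, green, red), "z_map" (480x640 float32, m along the optical axis (not along the pixel's ray), 0 where there is no reading), "fx", "fy", "cx", "cy" (pixels), "distortion" ([k1, k2, p1, p2, k3] as OpenCV has them; the pictures are not rectified), "rvec" (rotation vector, rad) and "tvec" (3), from world to camera coordinates, as OpenCV has them. Camera axes: x right, y down, z forward; pixel columns grow to the right and rows downward; lengths in m; the calibration is good to about 2 mm. A picture is of the moment at which its call begins.
- arm.close_job(): hands the job in; it is judged then, once.
The state is a dict: "time": time; "joint_pos": joint angles; "joint_velocities": joint speeds; "effort": joint torques, N m; "tool_pos": TCP position; "eef_rot": TCP orientation; "force": force on the tool from outside, world axes, zero at the start; "torque": the same for the moment, N m; "finger_gap": finger opening in m; "grip_force": force on a finger pad.
Only numpy, scipy, OpenCV 4.12 (cv2) and the standard library are available. Lean on these libraries where they do the work, as an engineer would, in place of code of your own. Each camera call takes 0.05 s, during which the arm holds its last target. There are 200 camera calls.

## Task

Two small pull-out trays stand side by side on the rubber strip at the bench edge: an empty one left standing open, and a shut one with a USB stick in it. First push the empty tray fully home with your fingertips, then hook a fingertip behind the upright lip of the tray with the USB stick and draw it out along its rail as far as it goes. Work gently with the fingertips, never gripping a tray or its lip between the fingers; leave the stick lying in its tray, and do not disturb the loupe, the cutters or the tape measure nearby.

Things in the scene. Friction and masses are not known exactly. Their poses are not given: they have to be found in the camera images.
- lip_empty (a point): Middle of the top edge of the empty tray's lip: an upright plate 33 mm wide, 4 mm thick (rolled top 6 mm), its top 38.5 mm above the bench. +x of this point runs back along the rail: the tray is drawn out along -x, pushed home along +x. Rails and tray walls reach only 15 mm above the bench, so there is open room in front of and behind the lip. Starts partly out. Left or right slide, varies; 44 mm apart.
- lip_full (a point): Middle of the top edge of the stick tray's lip: an upright plate 33 mm wide, 4 mm thick (rolled top 6 mm), its top 38.5 mm above the bench. +x of this point runs back along the rail: the tray is drawn out along -x, pushed home along +x. Rails and tray walls reach only 15 mm above the bench, so there is open room in front of and behind the lip. Starts shut. The stick begins 45 mm behind the lip.
- tray_empty (a joint): How far the empty tray is out, in m: 0 fully home, 0.060 at its outer stop. It slides with about 1.5 N of friction plus 6 N per m/s, has no spring and stays where it is left.
- tray_full (a joint): How far the tray with the stick is out, in m: 0 fully home, 0.060 at its outer stop. Same friction; no spring.
- stick_mid (a point): Middle of the loose USB stick with a metal plug, 18 x 52 x 9 mm, lying along its tray, its top 17 mm above the bench.
- pocket_full (a point): Middle of the stick's pocket in its tray (56 mm long, 29 mm wide inside), 4.5 mm above the pocket's floor; moves with the tray.
- slide_empty: Fixed dark steel rail unit of the empty tray, 112 x 42 mm, with its tray; origin at the centre of its underside, 2 mm above the bench; x as for the lip.
- slide_full: Fixed dark steel rail unit of the stick's tray, same make.
- loupe: Black eye loupe, 43 mm across and 34 mm high, standing on the bench between the screw box and the lamp; loose bystander, origin at the centre of its underside.
- cutters: Side cutters, 36 x 118 x 10 mm, lying on the bench near the lamp's foot; loose bystander, origin at the centre of its underside.
- tape_measure: Pocket tape measure, 54 x 57 x 30 mm, on the bench on the robot's side of the strip's front end; loose bystander, origin at the centre of its underside.

How it is judged:
By the outcome, as a careful person would: the job done as asked, in the order asked, and still so for the second after the job is handed in, with the robot touching nothing.
It also fails if it takes over 38 s, if anything falls off the work surface, if the arm or the gripper's body presses on something with over 40 N, if the wrist force passes 120 N, or if a joint passes its speed limit or range.

## Working session

There is one attempt and no reset: what is moved stays moved. The work goes in short steps, Python scripts to look and compute and a tool call to move; the robot and the scene stay as the last step left them, time stands still between calls to the robot, and variables do not carry over. Pictures are saved under pics/ and viewed, at most 10 in all, crops included, and the job is handed in when it is done.

Besides the shell and the picture viewer there is one more tool, called after "Call:" in YAML: its name, and indented under it one key for each argument. step_arm: Moves the arm, as the interface text tells. Its arguments: {"type":"object","properties":{"slide":{"type":"array"},"yaw":{"type":"array"},"grip":{"type":"number"}},"required":["slide","yaw"]}

```bash
mkdir -p pics && cat > h.py <<'E'
import numpy as np, cv2
from workcell import arm
def cap(n):
    c=arm.capture(n); c['K']=np.array([[c['fx'],0,c['cx']],[0,c['fy'],c['cy']],[0,0,1.]]); c['D']=np.array(c['distortion'],float)
    c['R']=cv2.Rodrigues(np.array(c['rvec'],float))[0]; c['t']=np.array(c['tvec'],float).ravel(); return c
def ray(c,u,v):
    p=cv2.undistortPoints(np.array([[[u,v]]],float),c['K'],c['D']).ravel(); return np.array([p[0],p[1],1.])
def at_z(c,u,v,z):
    d=c['R'].T@ray(c,u,v); o=-c['R'].T@c['t']; return o+d*(z-o[2])/d[2]
def depth(c,u,v):
    return c['R'].T@(ray(c,u,v)*c['z_map'][int(round(v)),int(round(u))]-c['t'])
def proj(c,P):
    return cv2.projectPoints(np.array(P,float).reshape(-1,1,3),np.array(c['rvec'],float),c['t'],c['K'],c['D'])[0].reshape(-1,2)
E
python3 - <<'E'
from h import *
import pickle
for n in('top','side'):
    c=cap(n); cv2.imwrite(f'pics/{n}0.png',c['image']); pickle.dump(c,open(n+'0.pkl','wb'))
    print(n,-c['R'].T@c['t'],c['R'][2])
s=arm.state(); print(s['time'],s['tool_pos'],s['eef_rot'],s['finger_gap'],s['force'])
E
```

```text
top [0.35162099 0.13479368 0.89634954] [ 0.06494772 -0.03092177 -0.99740946]
side [0.39594773 0.78326683 0.60697823] [-0.01817886 -0.75181167 -0.65912726]
0.1 [0.21383705 0.6396061  0.23007773] [[-9.48341744e-01  3.17249155e-01 -9.54159938e-04]
 [ 3.17250446e-01  9.48339891e-01 -1.89866663e-03]
 [ 3.02517549e-04 -2.10329248e-03 -9.99997742e-01]] 0.08538267551022757 [ 0.65359068 -0.29881598  1.17204405]
```

View pics/top0.png

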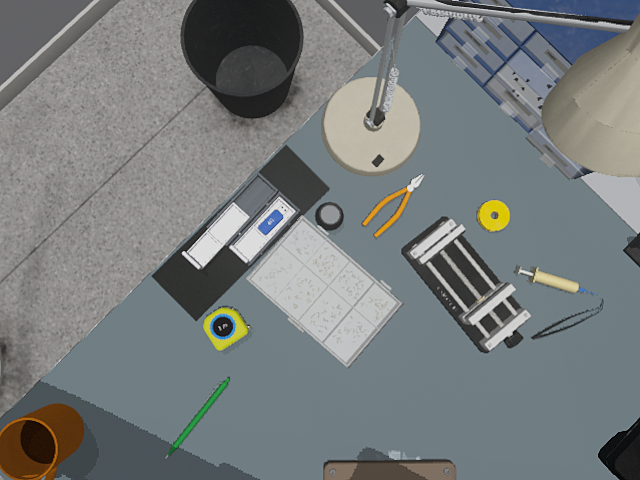

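View pics/side0.png

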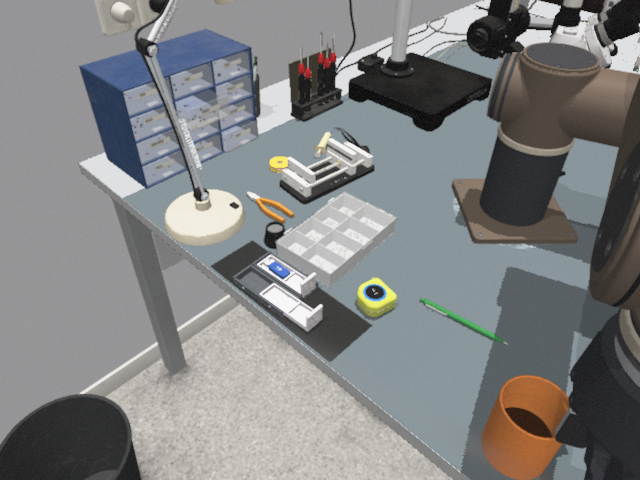

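```bash
python3 - <<'E'
from h import *
import pickle
T=pickle.load(open('top0.pkl','rb'));S=pickle.load(open('side0.pkl','rb'))
a=cv2.resize(T['image'][165:285,165:315],None,fx=5,fy=5,interpolation=cv2.INTER_CUBIC);cv2.imwrite('pics/tc.png',a)
b=cv2.resize(S['image'][235:345,225:375],None,fx=5,fy=5,interpolation=cv2.INTER_CUBIC);cv2.imwrite('pics/sc.png',b)
E
```

```text
(no output)
```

View pics/tc.png

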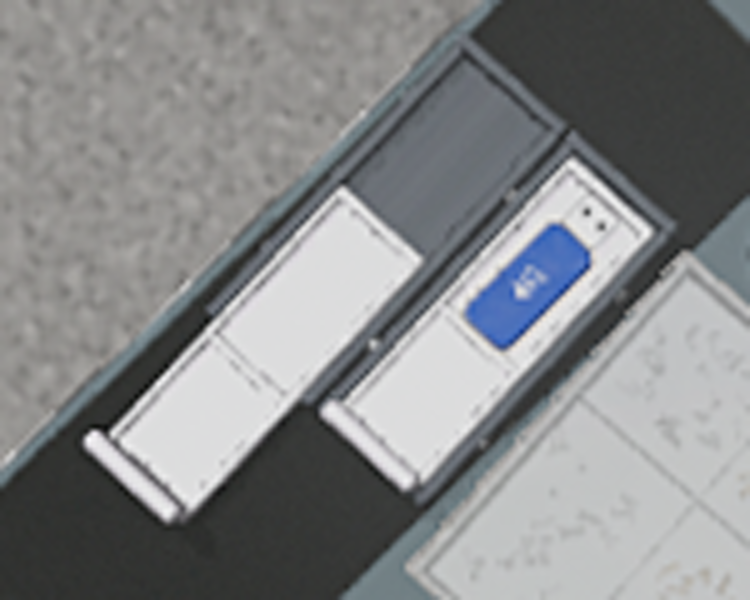

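View pics/sc.png

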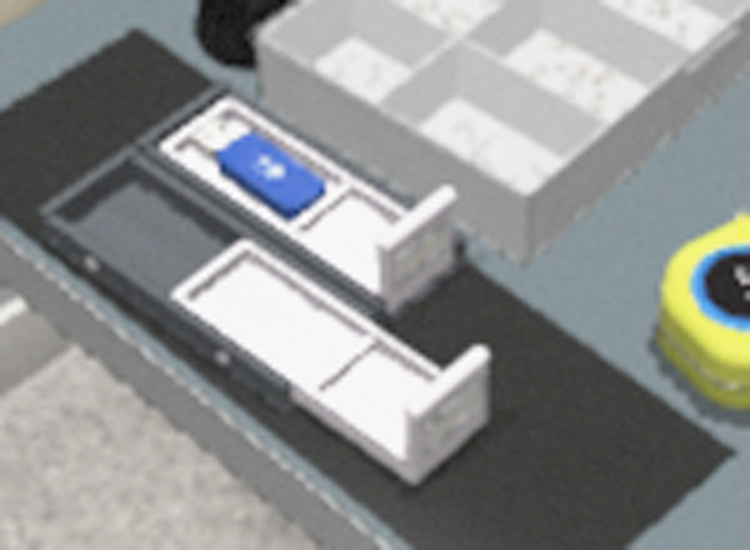

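```bash
python3 - <<'E'
from h import *
import pickle
T=pickle.load(open('top0.pkl','rb'));S=pickle.load(open('side0.pkl','rb'))
t=lambda x,y,z:at_z(T,164.6+x/5,164.6+y/5,z)
s=lambda x,y,z:at_z(S,224.6+x/5,234.6+y/5,z)
np.set_printoptions(precision=4,suppress=True)
for nm,a,b,c,d in(('empty',(93,438),(177,518),(413,414),(485,351)),('full',(328,407),(412,487),(387,255),(449,194))):
    A,B=t(*a,.0375),t(*b,.0375);C,D=s(*c,.0375),s(*d,.0375)
    print(nm,'top',A,B,(A+B)/2,np.linalg.norm(A-B),'side',C,D,(C+D)/2,np.linalg.norm(C-D))
    n=(B-A)[:2]; print('lip perp ang',np.degrees(np.arctan2(n[1],n[0]))+90)
    print('depth', depth(T,164.6+(a[0]+b[0])/10,164.6+(a[1]+b[1])/10))
# rails at z=.015
P=[t(*p,.015) for p in((465,40),(565,130),(672,225),(418,500),(310,400),(215,308))]
for p in P: print(p)
for i,j in((2,3),(0,5),(1,4)):
    d=P[i]-P[j]; print(np.degrees(np.arctan2(d[1],d[0])),np.linalg.norm(d))
# box near & loupe, tape
for p in((695,250),(410,570)): print('box',depth(T,164.6+p[0]/5,164.6+p[1]/5), t(*p,.03))
for u,v in((329,215),(222,328),(205,320),(240,308)): print(depth(T,u,v))
# height map around path: max height per pixel region
E
```

```text
empty top [0.3964 0.2966 0.0375] [0.3738 0.2725 0.0375] [0.3851 0.2845 0.0375] 0.0330395619546906 side [0.3971 0.3014 0.0375] [0.3757 0.2773 0.0375] [0.3864 0.2894 0.0375] 0.0322334410082038
lip perp ang -43.30213573886121
depth [0.3851 0.2846 0.0369]
full top [0.4055 0.2302 0.0375] [0.3827 0.2061 0.0375] [0.3941 0.2182 0.0375] 0.03311683078439462 side [0.405  0.2378 0.0375] [0.3856 0.2113 0.0375] [0.3953 0.2245 0.0375] 0.03288271093483032
lip perp ang -43.36878003053701
depth [0.3943 0.2185 0.0339]
[0.5156 0.1936 0.015 ]
[0.489 0.164 0.015]
[0.461  0.1323 0.015 ]
[0.3798 0.2062 0.015 ]
[0.4089 0.238  0.015 ]
[0.4358 0.2659 0.015 ]
-42.28714132286515 0.10983539129813806
-42.20180253161638 0.10772458378450124
-42.733205333801564 0.10905456383939298
box [ 0.4557  0.1253 -0.0024] [0.4519 0.1257 0.03  ]
box [0.3592 0.2067 0.0352] [0.3592 0.2071 0.03  ]
[0.4516 0.0888 0.0296]
[0.2889 0.2413 0.0307]
[0.3    0.2663 0.0253]
[ 0.316   0.2191 -0.0015]
```

Call:
step_arm:
  slide:
    - [20,-42,0]
    - [40,-84,0]
    - [60,-126,0]
    - [80,-168,0]
    - [100,-210,0]
    - [120,-252,0]
    - [135,-295,-10]
    - [150,-333,-30]
  yaw: [-3,-6,-9,-12,-15,-18,-21,-24]
  grip: 0

```text
time: 0.9
tool_pos: [0.3653, 0.3057, 0.2025]
eef_rot: [[-0.736, 0.677, 0.004], [0.677, 0.736, 0.002], [-0.002, 0.004, -1.0]]
force: [1.5, 1.2, -0.5]
finger_gap: -0.0001
grip_force: 0.0
```

Call:
step_arm:
  slide:
    - [0,0,-30]
    - [0,0,-60]
    - [0,0,-90]
    - [0,0,-115]
    - [0,0,-125]
    - [0,0,-125]
    - [0,0,-125]
  yaw: [0,0,0,0,0,0,0]

```text
time: 1.6
tool_pos: [0.3647, 0.3075, 0.0772]
eef_rot: [[-0.737, 0.675, 0.001], [0.675, 0.737, 0.001], [-0.0, 0.001, -1.0]]
force: [0.1, 0.2, 0.9]
finger_gap: -0.0003
grip_force: 0.0
```

Check tip against the lips before lowering.

```bash
python3 - <<'E'
from h import *
c=cap('side'); im=c['image'].copy()
tp=np.array(arm.state()['tool_pos']);u=proj(c,tp)[0];print(tp,u)
b=cv2.resize(im[205:345,210:400],None,fx=4,fy=4,interpolation=cv2.INTER_CUBIC);q=((u-[210,205])*4).astype(int);cv2.drawMarker(b,tuple(map(int,q)),(0,0,255),0,16,1);cv2.imwrite('pics/sc1.png',b)
E
```

```text
[0.36507159 0.3077621  0.07776687] [330.16900372 301.84551725]
```

View pics/sc1.png

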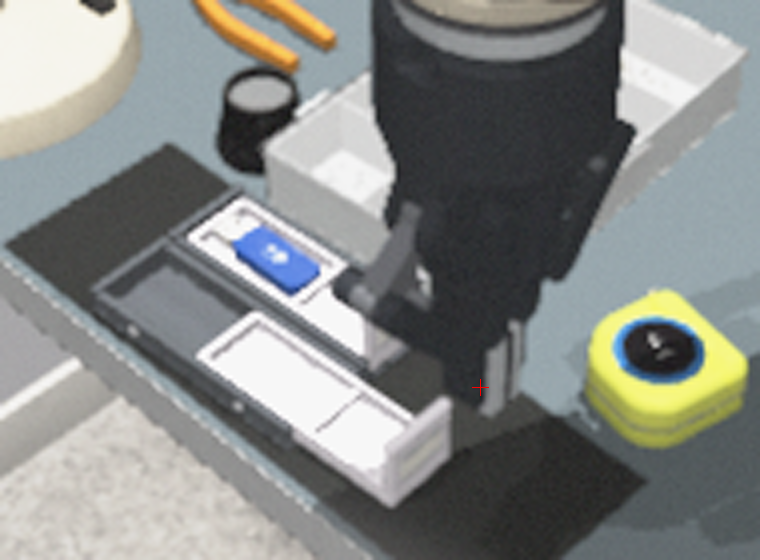

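Call:
step_arm:
  slide:
    - [0,0,-20]
    - [0,0,-40]
    - [0,0,-50]
    - [0,0,-53]
    - [0,0,-53]
  yaw: [0,0,0,0,0]

```text
time: 2.15
tool_pos: [0.3645, 0.3074, 0.0239]
eef_rot: [[-0.737, 0.675, 0.001], [0.675, 0.737, 0.0], [-0.0, 0.001, -1.0]]
force: [0.1, 0.3, 0.7]
finger_gap: 0.0002
grip_force: 0.0
```

Call:
step_arm:
  slide:
    - [2.2,-2,0]
    - [4.4,-4.1,0]
    - [6.6,-6.1,0]
    - [8.8,-8.2,0]
    - [11,-10.2,0]
    - [13.2,-12.2,0]
    - [15.4,-14.3,0]
    - [17.6,-16.3,0]
  yaw: [0,0,0,0,0,0,0,0]

```text
time: 2.95
tool_pos: [0.3818, 0.2909, 0.0234]
eef_rot: [[-0.737, 0.676, -0.0], [0.676, 0.737, 0.0], [0.0, 0.0, -1.0]]
force: [-1.4, 1.6, 2.2]
finger_gap: -0.0003
grip_force: 0.8
```

Call:
step_arm:
  slide:
    - [2.2,-2,0]
    - [4.4,-4.1,0]
    - [6.6,-6.1,0]
    - [8.8,-8.2,0]
    - [11,-10.2,0]
    - [13.2,-12.2,0]
    - [15.4,-14.3,0]
    - [17.6,-16.3,0]
  yaw: [0,0,0,0,0,0,0,0]

```text
time: 3.75
tool_pos: [0.3995, 0.2743, 0.0233]
eef_rot: [[-0.737, 0.676, -0.0], [0.676, 0.737, 0.0], [0.0, 0.0, -1.0]]
force: [-0.2, 1.8, 0.2]
finger_gap: 0.0001
grip_force: 0.8
```

Call:
step_arm:
  slide:
    - [1.5,-1.4,0]
    - [3,-2.8,0]
    - [4.5,-4.2,0]
    - [6,-5.6,0]
    - [7.5,-7,0]
    - [8.5,-7.9,0]
  yaw: [0,0,0,0,0,0]

```text
time: 4.35
tool_pos: [0.4079, 0.2665, 0.0233]
eef_rot: [[-0.737, 0.676, -0.0], [0.676, 0.737, -0.0], [0.0, -0.0, -1.0]]
force: [-0.7, 2.6, 0.6]
finger_gap: -0.0
grip_force: 0.8
```

Call:
step_arm:
  slide:
    - [0.7,-0.7,0]
    - [1.5,-1.4,0]
    - [2.2,-2,0]
    - [2.9,-2.7,0]
  yaw: [0,0,0,0]

```text
time: 4.75
tool_pos: [0.4107, 0.2639, 0.0233]
eef_rot: [[-0.737, 0.675, -0.0], [0.675, 0.737, -0.0], [0.0, -0.0, -1.0]]
force: [-0.3, 1.7, 0.2]
finger_gap: 0.0002
grip_force: 0.8
```

Call:
step_arm:
  slide:
    - [0.7,-0.7,0]
    - [1.5,-1.4,0]
  yaw: [0,0]

```text
time: 4.95
tool_pos: [0.4122, 0.2625, 0.0233]
eef_rot: [[-0.737, 0.675, -0.0], [0.675, 0.737, -0.0], [0.0, -0.0, -1.0]]
force: [-0.3, 2.0, 0.2]
finger_gap: -0.0
grip_force: 0.8
```

Call:
step_arm:
  slide:
    - [0.7,-0.7,0]
    - [1.5,-1.4,0]
  yaw: [0,0]

```text
time: 5.15
tool_pos: [0.4137, 0.2611, 0.0233]
eef_rot: [[-0.737, 0.676, -0.0], [0.676, 0.737, -0.0], [0.0, -0.0, -1.0]]
force: [0.4, 2.0, 0.9]
finger_gap: 0.0001
grip_force: 0.8
```

Call:
step_arm:
  slide:
    - [0.7,-0.7,0]
    - [1.5,-1.4,0]
  yaw: [0,0]

```text
time: 5.35
tool_pos: [0.4148, 0.26, 0.0233]
eef_rot: [[-0.737, 0.676, -0.001], [0.676, 0.737, 0.001], [0.002, -0.0, -1.0]]
force: [-3.4, 5.4, 1.8]
finger_gap: 0.0003
grip_force: 3.1
```

Call:
step_arm:
  slide:
    - [0.7,-0.7,0]
  yaw: [0]

```text
time: 5.45
tool_pos: [0.4148, 0.2599, 0.0233]
eef_rot: [[-0.736, 0.677, -0.003], [0.677, 0.736, 0.002], [0.004, -0.0, -1.0]]
force: [-4.8, 9.5, 2.6]
finger_gap: 0.0005
grip_force: 4.8
```

Call:
step_arm:
  slide:
    - [0.7,-0.7,0]
  yaw: [0]

```text
time: 5.55
tool_pos: [0.4149, 0.2599, 0.0232]
eef_rot: [[-0.736, 0.677, -0.004], [0.677, 0.736, 0.004], [0.006, -0.0, -1.0]]
force: [-7.8, 10.9, 3.3]
finger_gap: -0.0004
grip_force: 6.5
```

Call:
step_arm:
  slide:
    - [-4,3.7,0]
    - [-9,8.3,0]
    - [-9,8.3,20]
    - [-9,8.3,50]
    - [-9,8.3,50]
    - [-9,8.3,50]
  yaw: [0,0,0,0,0,0]

```text
time: 6.15
tool_pos: [0.408, 0.2666, 0.0739]
eef_rot: [[-0.738, 0.675, 0.002], [0.675, 0.738, 0.0], [-0.001, 0.001, -1.0]]
force: [-0.8, 0.5, -0.0]
finger_gap: -0.0003
grip_force: 0.0
```

Call:
step_arm:
  slide:
    - [1,-20,0]
    - [2,-40,0]
    - [2.5,-55,0]
    - [2.5,-62.5,0]
    - [2.5,-62.5,0]
    - [2.5,-62.5,0]
  yaw: [0,0,0,0,0,0]

```text
time: 6.75
tool_pos: [0.4098, 0.2042, 0.0728]
eef_rot: [[-0.737, 0.676, -0.001], [0.676, 0.737, -0.0], [0.001, -0.001, -1.0]]
force: [-0.4, 0.3, -0.0]
finger_gap: -0.0002
grip_force: 0.0
```

```bash
python3 - <<'E'
from h import *
c=cap('side'); im=c['image'].copy()
tp=np.array(arm.state()['tool_pos']);print(tp)
b=cv2.resize(im[205:345,210:400],None,fx=4,fy=4,interpolation=cv2.INTER_CUBIC)
R=np.array(arm.state()['eef_rot'])
for z,col in((tp[2],(0,0,255)),(.025,(0,255,0))):
    P=[[tp[0],tp[1],z]+R[:,0]*a*.011+R[:,1]*e*.0145 for a,e in((1,1),(1,-1),(-1,-1),(-1,1))]
    q=((proj(c,P)-[210,205])*4).astype(np.int32);cv2.polylines(b,[q.reshape(-1,1,2)],True,col,1)
cv2.imwrite('pics/sc2.png',b)
E
```

```text
[0.40989138 0.20442777 0.07299456]
```

View pics/sc2.png

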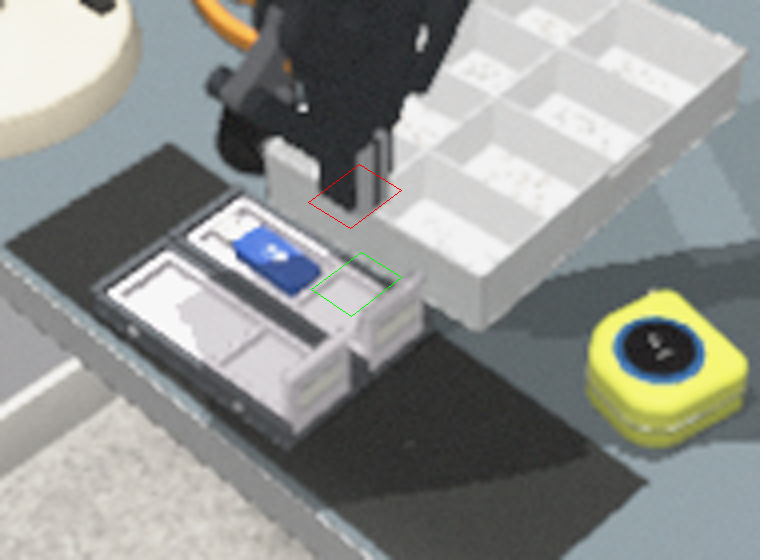

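Call:
step_arm:
  slide:
    - [1,-1,-15]
    - [1,-1,-30]
    - [1,-1,-38]
    - [1,-1,-43]
    - [1,-1,-48]
    - [1,-1,-48]
    - [1,-1,-48]
  yaw: [0,0,0,0,0,0,0]

```text
time: 7.5
tool_pos: [0.4114, 0.2033, 0.0256]
eef_rot: [[-0.737, 0.675, 0.001], [0.675, 0.737, 0.0], [-0.0, 0.0, -1.0]]
force: [0.4, -0.1, 0.1]
finger_gap: -0.0002
grip_force: 0.0
```

Call:
step_arm:
  slide:
    - [-1.5,1.4,0]
    - [-3,2.8,0]
    - [-4.4,4,0]
    - [-5.9,5.4,0]
    - [-7.3,6.7,0]
    - [-8.8,8.1,0]
    - [-10.2,9.4,0]
  yaw: [0,0,0,0,0,0,0]

```text
time: 8.2
tool_pos: [0.401, 0.2126, 0.0255]
eef_rot: [[-0.737, 0.675, 0.0], [0.675, 0.737, -0.0], [-0.0, 0.0, -1.0]]
force: [0.3, -1.7, 1.2]
finger_gap: -0.0001
grip_force: 0.8
```

Call:
step_arm:
  slide:
    - [-2,1.8,0]
    - [-4,3.7,0]
    - [-6,5.5,0]
    - [-8,7.3,0]
    - [-10,9.2,0]
    - [-12,11,0]
    - [-14,12.8,0]
    - [-16,14.7,0]
  yaw: [0,0,0,0,0,0,0,0]

```text
time: 9.0
tool_pos: [0.3848, 0.2274, 0.0254]
eef_rot: [[-0.737, 0.676, 0.0], [0.676, 0.737, 0.0], [-0.0, 0.0, -1.0]]
force: [1.7, -2.1, 1.0]
finger_gap: 0.0002
grip_force: 0.8
```

Call:
step_arm:
  slide:
    - [-2,1.8,0]
    - [-4,3.7,0]
    - [-6,5.5,0]
    - [-8,7.3,0]
    - [-10,9.2,0]
    - [-12,11,0]
    - [-13,11.9,0]
    - [-14,12.8,0]
  yaw: [0,0,0,0,0,0,0,0]

```text
time: 9.8
tool_pos: [0.3708, 0.2401, 0.0253]
eef_rot: [[-0.737, 0.675, -0.0], [0.675, 0.737, -0.0], [0.0, -0.0, -1.0]]
force: [1.4, -1.2, 0.7]
finger_gap: -0.0
grip_force: 0.8
```

Call:
step_arm:
  slide:
    - [-1,0.9,0]
    - [-2,1.8,0]
    - [-3,2.8,0]
    - [-4,3.7,0]
    - [-5,4.6,0]
    - [-6,5.5,0]
  yaw: [0,0,0,0,0,0]

```text
time: 10.4
tool_pos: [0.3647, 0.2456, 0.0253]
eef_rot: [[-0.737, 0.676, -0.0], [0.676, 0.737, -0.0], [0.0, -0.0, -1.0]]
force: [-0.3, -2.3, 0.4]
finger_gap: -0.0002
grip_force: 0.8
```

Call:
step_arm:
  slide:
    - [-0.7,0.7,0]
    - [-1.5,1.4,0]
  yaw: [0,0]

```text
time: 10.6
tool_pos: [0.3633, 0.247, 0.0253]
eef_rot: [[-0.737, 0.676, -0.0], [0.676, 0.737, -0.0], [0.0, -0.0, -1.0]]
force: [0.5, -2.4, -0.0]
finger_gap: -0.0003
grip_force: 0.8
```

Call:
step_arm:
  slide:
    - [-0.7,0.7,0]
    - [-1.5,1.4,0]
  yaw: [0,0]

```text
time: 10.8
tool_pos: [0.3618, 0.2484, 0.0253]
eef_rot: [[-0.737, 0.676, -0.0], [0.676, 0.737, -0.0], [0.0, -0.0, -1.0]]
force: [0.3, -2.9, 0.7]
finger_gap: 0.0002
grip_force: 0.8
```

Call:
step_arm:
  slide:
    - [-0.7,0.7,0]
  yaw: [0]

```text
time: 10.9
tool_pos: [0.3611, 0.249, 0.0253]
eef_rot: [[-0.737, 0.675, -0.0], [0.675, 0.737, -0.0], [-0.0, -0.0, -1.0]]
force: [1.5, -3.2, 1.0]
finger_gap: -0.0001
grip_force: 2.0
```

Call:
step_arm:
  slide:
    - [-0.7,0.7,0]
  yaw: [0]

```text
time: 11.0
tool_pos: [0.361, 0.2492, 0.0254]
eef_rot: [[-0.738, 0.674, 0.002], [0.674, 0.738, -0.002], [-0.002, -0.0, -1.0]]
force: [3.9, -7.4, -0.3]
finger_gap: 0.0
grip_force: 3.9
```

Call:
step_arm:
  slide:
    - [-0.7,0.7,0]
  yaw: [0]

```text
time: 11.1
tool_pos: [0.361, 0.2493, 0.0254]
eef_rot: [[-0.739, 0.673, 0.003], [0.673, 0.739, -0.003], [-0.005, -0.0, -1.0]]
force: [6.2, -10.1, -1.8]
finger_gap: -0.0001
grip_force: 5.7
```

Call:
step_arm:
  slide:
    - [2,-1.8,0]
    - [5,-4.6,0]
    - [5,-4.6,0]
    - [5,-4.6,15]
    - [5,-4.6,45]
    - [5,-4.6,90]
    - [5,-4.6,130]
    - [5,-4.6,150]
  yaw: [0,0,0,0,0,0,0,0]

```text
time: 11.9
tool_pos: [0.3662, 0.2468, 0.1795]
eef_rot: [[-0.737, 0.675, 0.006], [0.675, 0.737, 0.003], [-0.002, 0.006, -1.0]]
force: [-0.0, 0.0, -0.4]
finger_gap: 0.0001
grip_force: 0.0
```

Call:
step_arm:
  slide:
    - [-10,30,0]
    - [-25,70,10]
    - [-40,110,20]
    - [-55,150,30]
    - [-70,190,40]
    - [-85,220,40]
    - [-85,220,40]
    - [-85,220,40]
  yaw: [0,0,0,0,0,0,0,0]

```text
time: 12.7
tool_pos: [0.279, 0.4661, 0.2148]
eef_rot: [[-0.739, 0.674, -0.001], [0.674, 0.739, -0.001], [0.0, -0.001, -1.0]]
force: [-0.5, -0.7, -0.0]
finger_gap: -0.0002
grip_force: 0.0
```

```bash
python3 - <<'E'
from h import *
print(arm.state()['force'],arm.state()['joint_velocities'])
a=cap('top')['image'];b=cap('side')['image']
A=cv2.resize(a[130:350,160:380],(400,400));B=cv2.resize(b[180:360,210:410],(400,360))
o=np.zeros((400,800,3),np.uint8);o[:,:400]=A;o[:360,400:]=B;cv2.imwrite('pics/end.png',o)
E
```

```text
[-0.49808597 -0.67328565 -0.02490374] [-1.88852588 -0.75259727  1.25055968 -0.17890029 -0.06503287 -0.01368402]
```

View pics/end.png

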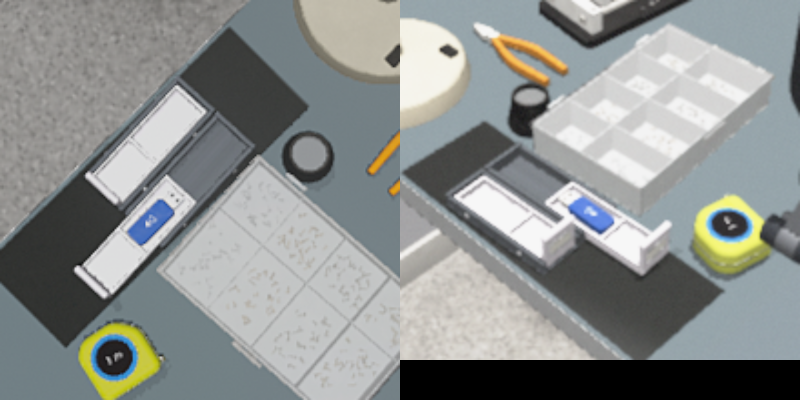

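The picture shows the empty tray home (left panel, lip about (105,190)) and the full tray fully out (lip about (90,282)). The stick is in its pocket at (150,222), and the loupe, cutters and tape measure have not moved.

```bash
python3 -c "
from workcell import arm
print(arm.close_job())"
```

```text
the job is handed in; nothing more can be done
None
```

I pushed the empty tray fully home, then drew the stick tray out to its outer stop; the stick is still in its pocket, the loupe, cutters and tape measure look undisturbed, and the job was handed in at about 13 s.

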